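# Fold and tuck the retaining flap over a material sample

### The arm

A 6-joint arm with a two-finger parallel gripper is mounted at the origin on the work surface. World frame = base frame: x ahead of the robot, y to its left, z up, the work surface at z = 0. Lengths are in m, angles in rad, forces in N, time in s.
With the tool pointing down it reaches from about 0.25 to 0.775 m from the base axis. Payload 4 kg.
Tool frame: the origin (TCP) lies midway between the tips of the shut fingers; the grasp point (between the pads) lies 19 mm behind it; z points along the fingers, y is the direction in which the jaws open and shut (so a half turn about z gives the same grasp; the last joint's range is limited). The gripper opens to 94 mm and grips with 3 to 60 N. Pads are 16 mm wide; open, the fingers measure 119 mm over their backs; the gripper's body (75 mm by 177 mm) begins 78 mm behind the grasp point.
Start: joints at [-1.405, 0.087, 1.371, -0, 1.684, -0.103], TCP at [0.146, -0.53, 0.206] pointing down, gripper open.
Joint ranges: [-3.1, 3.1], [-0.76, 2.03], [0.27, 2.55], [-1.08, 4.22], [0.17, 2.65], [-2.57, 2.57]. Speed limits (rad/s): [2.79, 2.79, 3.14, 3.14, 3.14, 3.14].

### API

Orientations are given as [roll, pitch, yaw] about the fixed x, y, z axes, in that order (R = Rz(yaw) Ry(pitch) Rx(roll)).
In Python, from bench import robot gives the robot as it stands.
- The arm moves only by the tool servo_tool, never from a script. Its argument "rows" is a list of rows, each a list of 2 entries, a list of its own where there are three numbers: the shift along the tool's x, y, z normalised to -1 to 1, where 1 is 0.08 m, then the turn about the tool's z normalised to -1 to 1, where 1 is pi/2 rad. A call has 1 to 12 rows; each row is the pose to reach, as a shift and turn from the pose commanded when the call began, along the tool's axes at that moment; what a row does not reach only later rows make up. A row lasts 1/12 s, in which the tool goes at most 41.7 mm and 7.16 degrees, less where a joint would pass 70% of its speed; a pose out of reach is approached as far as the arm can. A call with a number of a shift or a turn outside -1 to 1 is refused whole. A call with a gripper value outside its range is refused whole. "grip" is the closure, from -1 (fully open) to 1 (shut), set as the call begins (left out, the last holds). The fingers move at their own pace and stop on an object; the grip force is fixed at half the most. Time passes only in rows, so rows that repeat a pose let the fingers close. It gives the time, the measured TCP pose, the force and the opening at its end, in the units of the state.
- robot.get_obs(): the state, without advancing time (a new reading comes with each control period).
- robot.snapshot(name): name is "side" or "top"; returns a dict with "pixels" (384x512x3 uint8, red, green, blue), "camera_matrix" (3x3 intrinsics, pixels), "D" ([k1, k2, p1, p2, k3] as OpenCV has them; the pictures are not rectified), "world_from_camera" (4x4, takes a point from camera to world coordinates). Camera axes: x right, y down, z forward; pixel columns grow to the right and rows downward; lengths in m; the calibration is good to about 2 mm. A picture is of the moment at which its call begins. There is no depth.
- robot.close_job(): hands the job in, once; it reports no verdict.
The state is a dict: "time": time; "joint_positions": joint angles; "qvel": joint speeds; "joint_torque": joint torques, N m; "tool_pos": TCP position; "ee_rot": TCP orientation; "wrist_force": force on the tool from outside, world axes, zero at the start; "wrist_torque": the same for the moment, N m; "width": finger opening in m.
Only numpy, scipy, OpenCV 4.12 (cv2) and the standard library are available. Lean on these libraries where they do the work, as an engineer would, in place of code of your own. Each camera call takes 0.05 s, during which the arm holds its last target.

### The job

Secure the dark brown sample in its display holder: with your fingertips push the standing orange flap over onto the sample and, keeping it down, push it fully home so that its edge is tucked beneath the steel lip and the flap stays down by itself. Pick nothing up, leave the sample lying in its holder, do not disturb the green flap, its sample or the other things on the table, and finish with the hand clear.

Things in the scene. Friction and masses are not known exactly. Their poses are not given: they have to be found in the camera images.
- orange_holder: Fixed white display holder with orange flap and dark brown sample, 170 (x) x 110 (y) mm, base plate 8 mm thick. Origin: centre of its underside, on the table. Its +x points from hinge to lip (within 0.5 rad of world +x), z up. The sample lies at x -38 to 38, y -45 to 45 mm, top at z 20 mm. Hinge axis: along y at x -70, z 26 mm.
- orange_fold (a joint): Orange flap's angle, rad: 0 = flat over the sample (hard stop; flap's top 28 mm above the table), pi/2 = upright; starts at 1.6 to 1.95, leaning away from the lip; stop at 2.2. A spring (0.06 N m/rad, rest at 1.75) lifts it again if let go untucked; about 1.5 N near the rib holds it down. Tucked and let go, it rises to about 0.03 and bears on the lip's underside.
- orange_flap (a joint): How far the orange flap is pushed out along its own plane, away from the hinge, m: 0 = drawn in (starts 0 to 0.002; its edge then swings clear of the lip by 3 to 5 mm), 0.018 = fully home, edge 13 mm under the lip. About 2 N of friction; stays where left. It goes under only while held flat (4 mm gap); pushed out too early it lands on top of the lip.
- orange_hinge (a point): Middle of the orange flap's hinge axis, 26 mm above the table; axes as the holder's. The axis lies in the flap's middle plane. Steel cheeks stand beside the flap at y +-35 to 43 mm, tops 34 mm above the table.
- orange_rib (a point): Middle of the crest of the rib on the orange flap, 95 mm from the hinge axis plus the slide. The flap is a rigid plate 60 mm wide, 4 mm thick. The rib (5 mm high, 6 mm thick, 50 mm long along y) crosses the face that is on top when folded; a fingertip on its hinge side can push the flap outward. Axes: x outward from hinge, y along hinge, z out of the ribbed face.
- orange_edge (a point): Middle of the orange flap's free edge, 118 mm from the hinge axis plus the slide; this edge goes beneath the lip.
- orange_lip (a point): Middle of the lower front edge of the orange holder's steel lip (x 53, z 32 mm in the holder). The lip is a fixed shelf 84 mm wide, 5 mm thick (top 37 mm above the table), 26 mm deep in x, on a back wall that begins 18 mm behind its front edge; its mouth faces the hinge.
- orange_sample_mid (a point): Centre of the loose dark brown sample tile, 76 x 90 x 12 mm, 70 g, in the orange holder; 14 mm above the table.
- green_holder: A second holder, alike, with a green flap and a pale sample; to be left alone. The two holders stand side by side, about 0.3 m apart; either may be the left one. Shape as the orange holder's.
- green_rib (a point): Middle of the crest of the green flap's rib; this flap also stands up and must be left so.
- green_sample_mid (a point): Centre of the loose pale sample tile, 76 x 90 x 12 mm, in the green holder.
- round_sample: Loose bystander: cork disc in an aluminium ring, 64 mm across, 16 mm high, lying between the near ends of the holders. Origin: centre of its underside.
- cork_block: Loose bystander: cork block 40 x 55 x 30 mm, beyond the holders. Origin: centre of its underside.
- dark_tray: Loose bystander: very dark shallow square tray, 85 x 85 x 18 mm, on the left. Origin: centre of its underside.
- black_tile: Loose bystander: black tile 80 x 60 x 12 mm, on the right. Origin: centre of its underside.
- spot_lamp: Loose bystander: small aluminium spot lamp on a round foot, 72 mm across, about 100 mm high, on the right. Origin: centre of its underside.
- cork_stopper: Loose bystander: cork stopper 40 mm across, 38 mm high, on the left. Origin: centre of its underside.
- mug: Loose bystander: white mug, 76 mm across, 90 mm high, on the left. Origin: centre of its underside.
There are look-alikes about, which are no part of the job. What is shaped like the orange_holder but blue is not meant. What is shaped like the part that bears orange_sample_mid but pink is not meant.

How it is judged:
On the way, in this order (a step that is already met when the one before it is completed fails the run):
1. the orange flap is folded down flat while still drawn in (value of joint orange_fold below 0.08 rad and value of joint orange_flap below 0.008 m).
2. the flap's edge is pushed beneath the lip (value of joint orange_fold below 0.07 rad and value of joint orange_flap above 0.012 m), for 0.1 s.
At the end, for the whole second after the job is handed in: The orange flap lies folded (within 0.07 rad of flat) and is pushed out at least 12 of its 18 mm, so its edge is beneath the lip, and it stays so at rest without the robot; the dark sample lies in its holder (within 10 mm of its start); the green flap and its sample are as they were (all of step 2 and velocity of joint orange_fold below 0.05 rad/s and velocity of joint orange_flap below 0.01 m/s and height (world z) of orange_sample_mid below 0.02 m and distance of each of orange_sample_mid, green_sample_mid from where it was at the start of the episode below 0.01 m and distance of green_rib from where it was at the start of the episode below 0.03 m); the robot touches nothing.
It fails at once if the dark sample is lifted or shifted out of its place (distance of orange_sample_mid from where it was at the start of the episode above 0.015 m).
It fails at once if the green flap is moved (distance of green_rib from where it was at the start of the episode above 0.03 m).
It fails at once if the pale sample is moved (distance of green_sample_mid from where it was at the start of the episode above 0.015 m).
It fails at once if a bystander is moved or lifted (distance of any of round_sample, cork_block, dark_tray, black_tile, spot_lamp, cork_stopper, mug from where it was at the start of the episode above 0.03 m).
It also fails if it takes over 40 s, if anything falls off the work surface, if the arm or the gripper's body presses on something with over 40 N, if the wrist force passes 120 N, or if a joint passes its speed limit or range.

## Working session

There is one attempt and no reset: what is moved stays moved. The work goes in short steps, Python scripts to look and compute and a tool call to move; the robot and the scene stay as the last step left them, time stands still between calls to the robot, and variables do not carry over. Pictures are saved under pics/ and viewed, and the job is handed in when it is done.

Besides the shell and the picture viewer there is one more tool, called as name(argument=value, ...) on one line, values as JSON. servo_tool: Moves the arm, as the interface text tells. Its arguments: {"type":"object","properties":{"rows":{"type":"array"},"grip":{"type":"number"}},"required":["rows"]}

```bash
ls; mkdir -p pics; python3 - <<'E'
from bench import robot
import cv2,numpy as np
o=robot.get_obs();print(o)
for n in("top","side"):
    s=robot.snapshot(n);np.savez(f"pics/{n}0.npz",**s)
    cv2.imwrite(f"pics/{n}0.png",s["pixels"][:,:,::-1]);print(n,s["camera_matrix"],s["D"],s["world_from_camera"])
E
```

```text
pics
{'time': 0.0, 'joint_positions': array([-1.40508072e+00,  8.79597233e-02,  1.37224868e+00,  8.03543153e-06,
        1.68359852e+00, -1.03080883e-01]), 'qvel': array([0.00056192, 0.00052584, 0.00077034, 0.000693  , 0.00065374,
       0.00126753]), 'joint_torque': array([ 2.76819637e-04, -3.40180528e+01, -3.02424216e+01,  7.18920864e-02,
        3.29398981e-02, -1.69474511e-04]), 'tool_pos': array([ 0.14598148, -0.52970284,  0.20430443]), 'ee_rot': array([-3.13939096e+00, -2.35788138e-04,  2.68797130e-01]), 'wrist_force': array([-1.21268908, -0.76104888,  0.43995813]), 'wrist_torque': array([-0.00940363, -0.00877498,  0.00981176]), 'width': 0.09436921674754414}
top [[353.52586702   0.         257.42850983]
 [  0.         353.52586702 194.04399849]
 [  0.           0.           1.        ]] [-0.04146249  0.          0.          0.          0.        ] [[-0.12227287 -0.96837288  0.21749323  0.32104984]
 [-0.99247754  0.12065408 -0.02075894  0.01764015]
 [-0.00613905 -0.2183954  -0.97584105  0.93569324]
 [ 0.          0.          0.          1.        ]]
side [[464.78601908   0.         260.97183571]
 [  0.         464.78601908 190.7054024 ]
 [  0.           0.           1.        ]] [0.01093363 0.         0.         0.         0.        ] [[-0.83178001 -0.33058941  0.44592898 -0.13697963]
 [-0.55496784  0.5131217  -0.65476471  0.94303609]
 [-0.01235756 -0.79209644 -0.61027086  0.93842847]
 [ 0.          0.          0.          1.        ]]
```

View pics/top0.png

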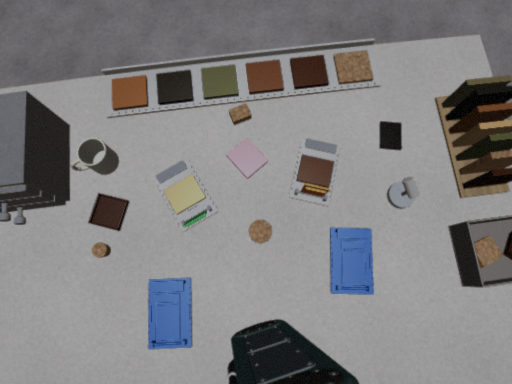

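View pics/side0.png

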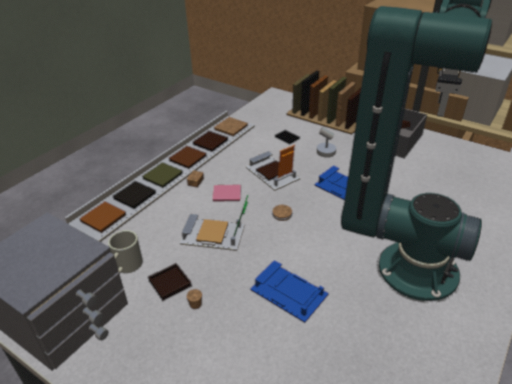

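```bash
python3 - <<'E'
import cv2,numpy as np
a=cv2.imread("pics/top0.png")[130:215,275:355];b=cv2.imread("pics/side0.png")[135:200,235:315]
cv2.imwrite("pics/c0.png",cv2.resize(a,None,fx=7,fy=7,interpolation=2));cv2.imwrite("pics/c1.png",cv2.resize(b,None,fx=9,fy=9,interpolation=2))
E
```

```text
(no output)
```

View pics/c0.png

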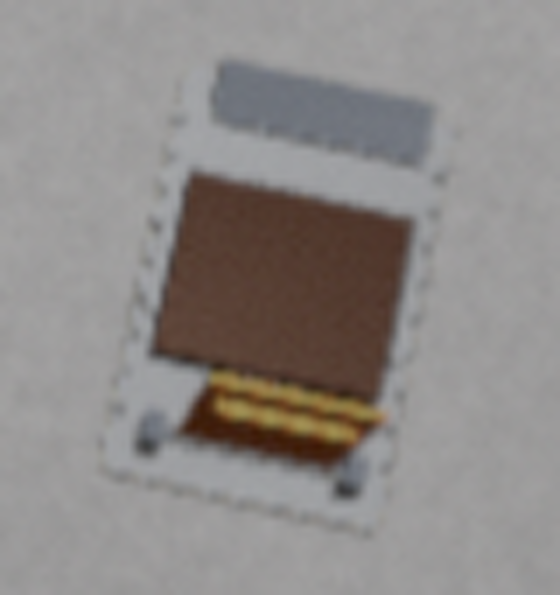

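View pics/c1.png

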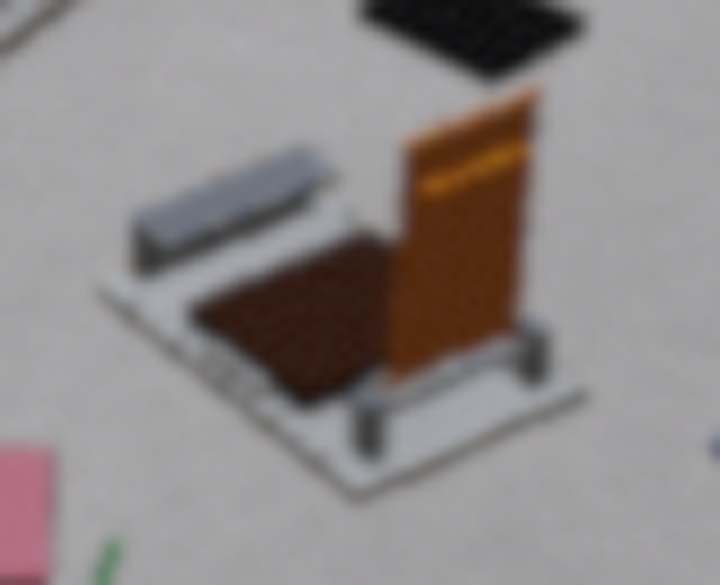

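```bash
cat > h.py <<'E'
import cv2,numpy as np
def ray(s,uv):
    p=cv2.undistortPoints(np.array(uv,float).reshape(-1,1,2),s["camera_matrix"],s["D"]).reshape(-1,2)
    T=s["world_from_camera"];d=np.c_[p,np.ones(len(p))]@T[:3,:3].T
    return T[:3,3],d
def onz(s,uv,z):
    o,d=ray(s,uv);return o+d*((z-o[2])/d[:,2])[:,None]
def proj(s,P):
    T=np.linalg.inv(s["world_from_camera"])
    return cv2.projectPoints(np.array(P,float).reshape(-1,3),cv2.Rodrigues(T[:3,:3])[0],T[:3,3],s["camera_matrix"],s["D"])[0].reshape(-1,2)
def H(cx,cy,yaw,P):
    P=np.array(P,float).reshape(-1,3);c,s=np.cos(yaw),np.sin(yaw)
    return P@np.array([[c,-s,0],[s,c,0],[0,0,1]]).T+[cx,cy,0]
def load(n): return dict(np.load(f"pics/{n}.npz"))
E
python3 - <<'E'
from h import *
s=load("top0");im=s["pixels"];hsv=cv2.cvtColor(im,cv2.COLOR_RGB2HSV)
# top-crop corners (crop/7 + offset): pixel centres
def c(p): return [(p[0]+.5)/7-.5+275,(p[1]+.5)/7-.5+130]
base=[c(p) for p in[(192,55),(103,470),(372,532),(456,112)]]
lip=[c(p) for p in[(222,60),(210,124),(420,166),(436,104)]]
sam=[c(p) for p in[(192,172),(413,215),(380,398),(152,355)]]
for n,q,z in(("base",base,.008),("lip",lip,.037),("sample",sam,.02)):
    P=onz(s,q,z);print(n,P.round(4).tolist(),"mid",P.mean(0).round(4),[np.linalg.norm(P[i]-P[i-1]).round(4) for i in range(4)])
    print([np.degrees(np.arctan2(*(P[i]-P[i-1])[[1,0]])).round(1) for i in range(4)])
E
```

```text
base [[0.6732, -0.1454, 0.008], [0.51, -0.086, 0.008], [0.4733, -0.1845, 0.008], [0.6365, -0.2459, 0.008]] mid [ 0.5732 -0.1655  0.008 ] [np.float64(0.107), np.float64(0.1737), np.float64(0.1051), np.float64(0.1744)]
[np.float64(70.0), np.float64(160.0), np.float64(-110.4), np.float64(-20.6)]
lip [[0.6587, -0.1515, 0.037], [0.6334, -0.1429, 0.037], [0.6068, -0.2201, 0.037], [0.6308, -0.2305, 0.037]] mid [ 0.6324 -0.1863  0.037 ] [np.float64(0.0838), np.float64(0.0267), np.float64(0.0817), np.float64(0.0262)]
[np.float64(70.6), np.float64(161.2), np.float64(-109.0), np.float64(-23.5)]
sample [[0.6207, -0.136, 0.02], [0.5928, -0.2185, 0.02], [0.5222, -0.1935, 0.02], [0.5497, -0.1097, 0.02]] mid [ 0.5714 -0.1644  0.02  ] [np.float64(0.0756), np.float64(0.0871), np.float64(0.0748), np.float64(0.0882)]
[np.float64(-20.3), np.float64(-108.7), np.float64(160.5), np.float64(71.8)]
```

```bash
python3 - <<'E'
from h import *
C=(.5715,-.1645,-.345)
th=1.75
r=lambda th,a,y:[-.070+a*np.cos(th),y,.026+a*np.sin(th)]
for n,x0,y0,w,h,f in(("top0",275,130,80,85,7),("side0",235,135,80,65,9)):
    s=load(n);im=cv2.resize(s["pixels"][y0:y0+h,x0:x0+w,::-1].copy(),None,fx=f,fy=f,interpolation=2)
    def dr(P,col):
        q=proj(s,H(*C,P));q=((q+.5-[x0,y0])*f).astype(int);cv2.polylines(im,[q.reshape(-1,1,2)],True,col,1)
    dr([[a*.085,b*.055,.008] for a,b in((1,1),(1,-1),(-1,-1),(-1,1))],(0,255,255))
    dr([[.066+a*.013,b*.042,.037] for a,b in((1,1),(1,-1),(-1,-1),(-1,1))],(255,0,0))
    dr([[a*.038,b*.045,.02] for a,b in((1,1),(1,-1),(-1,-1),(-1,1))],(0,255,0))
    for th,col in((1.6,(255,255,0)),(1.75,(255,255,255)),(1.9,(255,0,255))):
        dr([r(th,0.118,.03),r(th,0.118,-.03),r(th,.01,-.03),r(th,.01,.03)],col)
    cv2.imwrite(f"pics/ov_{n}.png",im)
E
```

```text
(no output)
```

View pics/ov_top0.png

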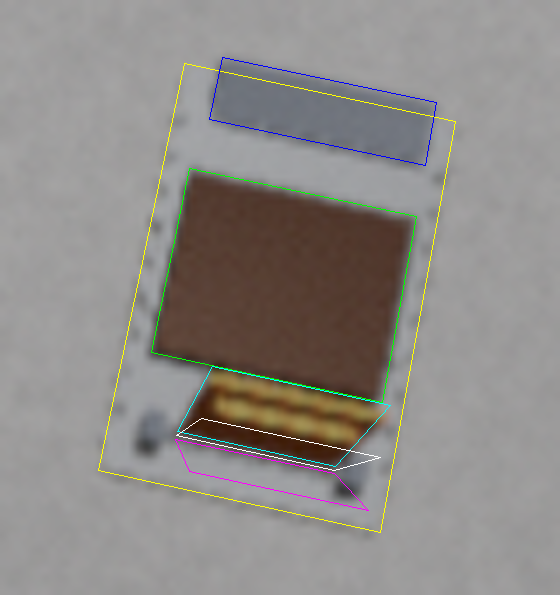

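View pics/ov_side0.png

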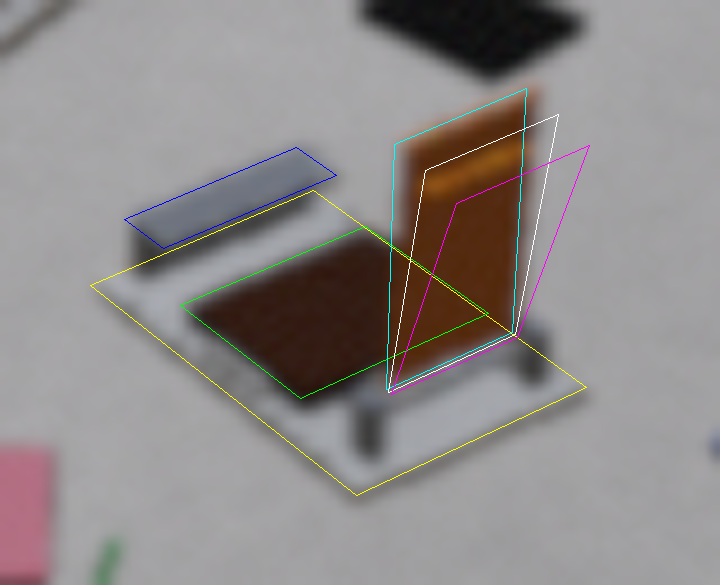

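Candidates (top view pixels): the orange-flap holder with brown tile at (317,172); the green/pale holder (186,195); blue look-alikes (351,260) and (170,313); pink tile (247,157); rack tiles (265,77) and (309,72). I choose (317,172). The crop confirms an orange flap with a light rib, a dark brown tile and a white base. The fold is about 1.6 rad, the holder is at about (0.5715, -0.1645), and its yaw is -0.345.

servo_tool(rows=[[[0.5,-0.4,0],0],[[0.98,-0.8,0],0],[[0.98,-0.8,0],0],[[0.98,-0.8,0],0]], grip=1)

```text
time: 0.43
tool_pos: [0.2065, -0.4449, 0.2055]
ee_rot: [-3.141, -0.001, 0.273]
wrist_force: [-0.7, 0.5, -0.1]
width: 0.0706
```

servo_tool(rows=[[[0.5,-0.4,0],0],[[0.98,-0.8,0],0],[[0.98,-0.8,0],0],[[0.98,-0.8,0],0]])

```text
time: 0.77
tool_pos: [0.2645, -0.3634, 0.2055]
ee_rot: [-3.141, -0.001, 0.273]
wrist_force: [-0.5, -0.2, 1.1]
width: 0.0443
```

servo_tool(rows=[[[0.5,-0.4,0],0],[[0.98,-0.8,0],0],[[0.98,-0.8,0],0],[[0.98,-0.8,0],0]])

```text
time: 1.1
tool_pos: [0.3228, -0.2818, 0.2054]
ee_rot: [-3.142, -0.0, 0.272]
wrist_force: [0.1, -0.9, 0.2]
width: 0.0176
```

servo_tool(rows=[[[0.5,-0.4,0],0],[[0.98,-0.8,0],0],[[0.98,-0.8,0],0],[[0.98,-0.8,0],0]])

```text
time: 1.43
tool_pos: [0.3814, -0.1999, 0.2052]
ee_rot: [3.142, 0.0, 0.272]
wrist_force: [-0.1, 0.5, -0.4]
width: 0.0004
```

servo_tool(rows=[[[0.5,-0.4,0],0.08],[[0.98,-0.8,0],0.16],[[0.98,-0.8,0],0.24],[[0.98,-0.8,0],0.32],[[0.98,-0.8,0],0.393],[[0.98,-0.8,0],0.393],[[0.98,-0.8,0],0.393]])

```text
time: 2.02
tool_pos: [0.4388, -0.1202, 0.2051]
ee_rot: [3.14, 0.0, -0.351]
wrist_force: [0.5, 0.0, 0.2]
width: 0.0002
```

servo_tool(rows=[[[0,0,0.4],0],[[0,0,0.8],0],[[0,0,1],0],[[0,0,1],0],[[0,0,1],0]])

```text
time: 2.43
tool_pos: [0.4382, -0.1191, 0.1247]
ee_rot: [3.141, 0.002, -0.35]
wrist_force: [1.3, -0.7, 0.6]
width: 0.0001
```

```bash
cat > st.py <<'E'
from bench import robot
from h import *
o=robot.get_obs();C=(.5715,-.1645,-.345)
d=o["tool_pos"]-[C[0],C[1],0];c,s=np.cos(C[2]),np.sin(C[2])
print("t",o["time"],"holder xyz mm",(1e3*np.array([c*d[0]+s*d[1],-s*d[0]+c*d[1],d[2]])).round(1),"rot",o["ee_rot"].round(3),"F",o["wrist_force"].round(1))
E
cat > look.py <<'E'
import sys
from bench import robot
from h import *
k=sys.argv[1]
for n,x0,y0,w,h,f in(("top",270,110,100,110,5),("side",230,95,100,110,5)):
    s=robot.snapshot(n);np.savez(f"pics/{n}{k}.npz",**s)
    if n=="top":a=cv2.resize(s["pixels"][y0:y0+h,x0:x0+w,::-1],(500//5*4,110*4),interpolation=2)
    else: b=cv2.resize(s["pixels"][y0:y0+h,x0:x0+w,::-1],(400,440),interpolation=2)
cv2.imwrite(f"pics/look{k}.png",np.hstack([a,b]))
E
python3 st.py; python3 look.py 1
```

```text
t 2.4333 holder xyz mm [-140.8   -2.3  124.7] rot [ 3.141e+00  2.000e-03 -3.500e-01] F [ 1.3 -0.7  0.6]
```

View pics/look1.png

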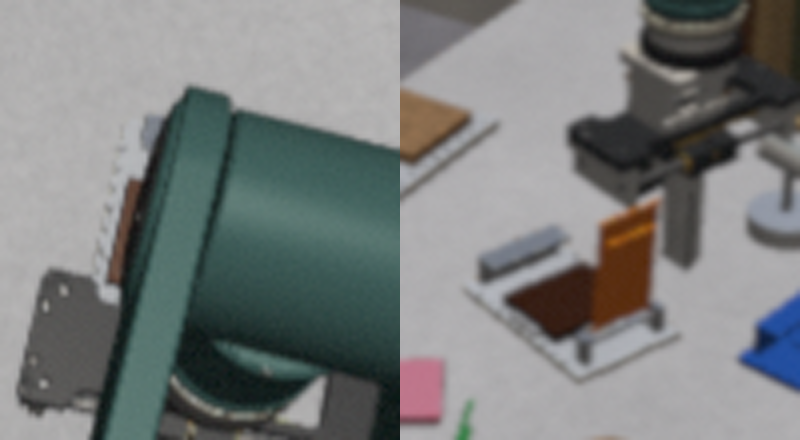

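servo_tool(rows=[[[0,0,0.15],0],[[0,0,0.3],0],[[0.2,0,0.3],0],[[0.4,0,0.3],0],[[0.6,0,0.3],0],[[0.6,0,0.3],0],[[0.6,0,0.3],0]])

```text
time: 3.12
tool_pos: [0.4846, -0.1344, 0.1018]
ee_rot: [3.141, -0.001, -0.348]
wrist_force: [0.1, 0.6, 0.4]
width: 0.0003
```

```bash
python3 st.py
```

```text
t 3.1167 holder xyz mm [-92.   -1.  101.8] rot [ 3.141e+00 -1.000e-03 -3.480e-01] F [0.1 0.6 0.4]
```

servo_tool(rows=[[[0.08,0,0],0],[[0.16,0,0],0],[[0.24,0,0],0],[[0.32,0,0],0],[[0.4,0,0],0],[[0.44,0,0.01],0],[[0.5,0,0.03],0],[[0.57,0,0.06],0],[[0.64,0,0.1],0],[[0.64,0,0.1],0],[[0.64,0,0.1],0]])

```text
time: 4.03
tool_pos: [0.5323, -0.1516, 0.093]
ee_rot: [3.142, 0.001, -0.349]
wrist_force: [0.1, -0.2, -0.9]
width: 0.0006
```

```bash
python3 st.py; python3 look.py 2
```

```text
t 4.0333 holder xyz mm [-41.3  -1.1  93. ] rot [ 3.142e+00  1.000e-03 -3.490e-01] F [ 0.1 -0.2 -0.9]
```

View pics/look2.png

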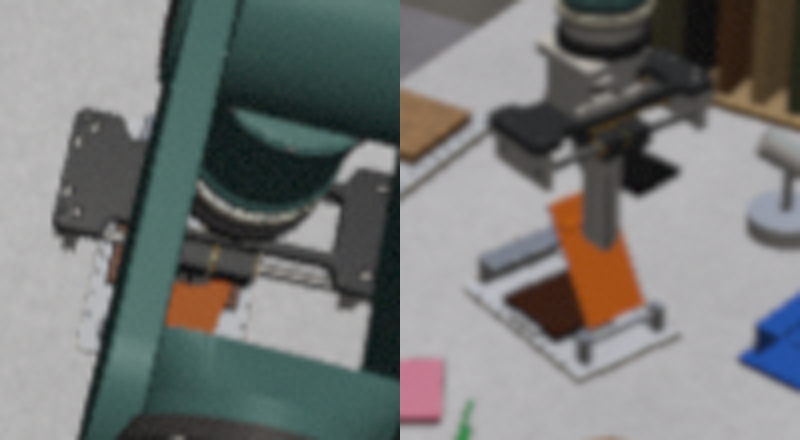

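servo_tool(rows=[[[0.1,0,0.07],0],[[0.19,0,0.15],0],[[0.27,0,0.25],0],[[0.34,0,0.35],0],[[0.38,0,0.45],0],[[0.41,0,0.52],0],[[0.43,0,0.58],0],[[0.44,0,0.65],0],[[0.45,0,0.71],0],[[0.45,0,0.76],0],[[0.45,0,0.8],0],[[0.45,0,0.8],0]])

```text
time: 5.13
tool_pos: [0.5657, -0.1637, 0.0288]
ee_rot: [3.142, 0.001, -0.349]
wrist_force: [-0.2, -1.2, 1.3]
width: 0.0009
```

```bash
python3 st.py; python3 look.py 3
```

```text
t 5.1333 holder xyz mm [-5.8 -1.2 28.8] rot [ 3.142e+00  1.000e-03 -3.490e-01] F [-0.2 -1.2  1.3]
```

View pics/look3.png

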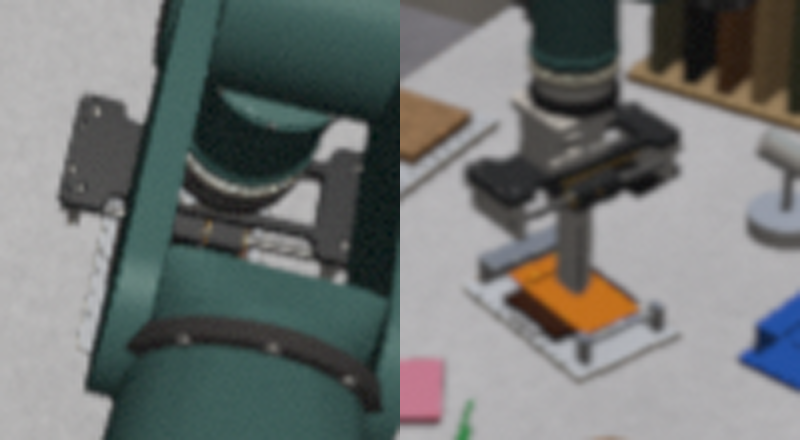

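servo_tool(rows=[[[0,0,0.02],0],[[0,0,0.03],0],[[0,0,0.03],0],[[0,0,0.03],0]])

```text
time: 5.57
tool_pos: [0.5659, -0.1637, 0.0277]
ee_rot: [3.141, 0.0, -0.348]
wrist_force: [-1.5, 0.9, 4.4]
width: 0.0007
```

servo_tool(rows=[[[0,0,0.01],0],[[0.04,0,0.01],0],[[0.08,0,0.01],0],[[0.12,0,0.01],0],[[0.16,0,0.01],0],[[0.2,0,0.01],0],[[0.24,0,0.01],0],[[0.28,0,0.01],0],[[0.28,0,0.01],0]])

```text
time: 6.32
tool_pos: [0.5864, -0.1713, 0.0268]
ee_rot: [3.141, 0.002, -0.349]
wrist_force: [-3.8, 1.5, 6.8]
width: 0.0005
```

```bash
python3 st.py; python3 look.py 4
```

```text
t 6.3167 holder xyz mm [16.3 -1.3 26.8] rot [ 3.141e+00  2.000e-03 -3.490e-01] F [-3.8  1.5  6.8]
```

View pics/look4.png

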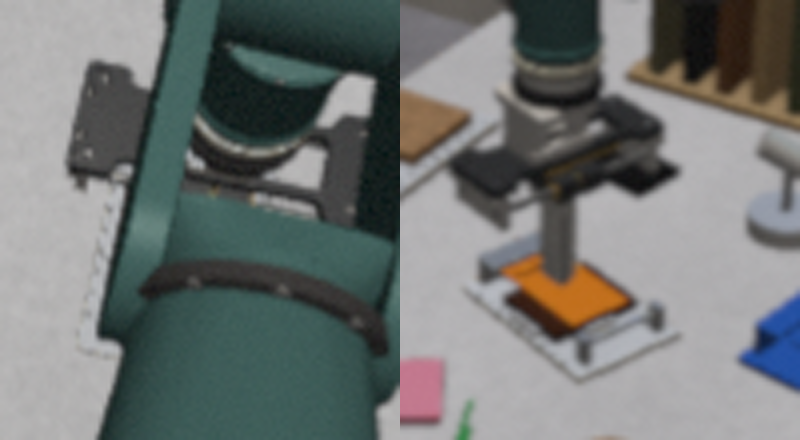

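servo_tool(rows=[[[0.04,0,0],0],[[0.08,0,0],0],[[0.12,0,0],0],[[0.15,0,0],0],[[0.18,0,0],0],[[0.2,0,0],0],[[0.2,0,0],0]])

```text
time: 7.0
tool_pos: [0.6002, -0.1763, 0.0262]
ee_rot: [3.141, 0.005, -0.348]
wrist_force: [-4.9, 1.6, 6.2]
width: 0.0001
```

```bash
python3 st.py; python3 look.py 5
```

```text
t 7.0 holder xyz mm [31.  -1.4 26.2] rot [ 3.141  0.005 -0.348] F [-4.9  1.6  6.2]
```

View pics/look5.png

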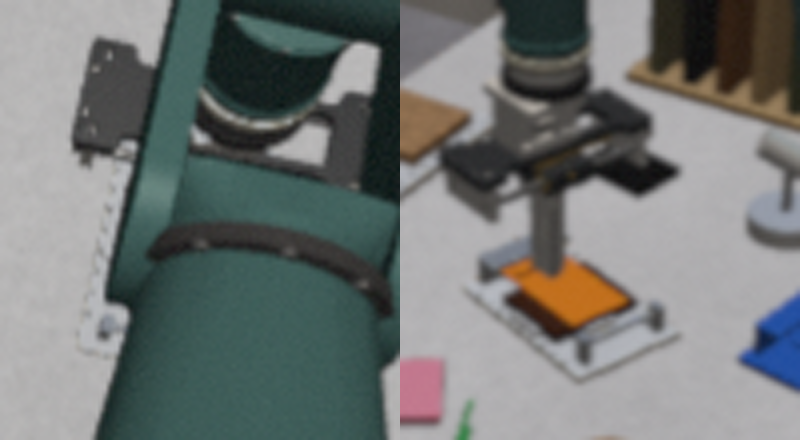

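servo_tool(rows=[[[0.02,0,0],0],[[0.035,0,0],0],[[0.05,0,0],0],[[0.05,0,0],0]])

```text
time: 7.43
tool_pos: [0.6004, -0.1763, 0.0252]
ee_rot: [3.141, 0.014, -0.348]
wrist_force: [-12.8, 4.2, 9.0]
width: 0.0005
```

```bash
python3 st.py
```

```text
t 7.4333 holder xyz mm [31.2 -1.3 25.2] rot [ 3.141  0.014 -0.348] F [-12.8   4.2   9. ]
```

servo_tool(rows=[[[-0.03,0,0],0],[[-0.045,0,-0.02],0],[[-0.05,0,-0.06],0],[[-0.05,0,-0.1],0],[[-0.05,0,-0.2],0],[[-0.05,0,-0.4],0],[[-0.05,0,-0.7],0],[[-0.05,0,-1],0],[[-0.05,0,-1],0]])

```text
time: 8.18
tool_pos: [0.6069, -0.1787, 0.1138]
ee_rot: [3.141, -0.015, -0.348]
wrist_force: [1.3, -0.4, 1.1]
width: 0.0004
```

servo_tool(rows=[[[-0.4,0,-0.4],0],[[-0.8,0,-0.8],0],[[-1,0,-1],0],[[-1,0,-1],0],[[-1,0,-1],0]])

```text
time: 8.6
tool_pos: [0.5283, -0.1501, 0.1884]
ee_rot: [3.141, -0.007, -0.348]
wrist_force: [-0.1, -0.4, -0.8]
width: 0.0003
```

```bash
python3 st.py; python3 look.py 6
```

```text
t 8.6 holder xyz mm [-45.5  -1.1 188.4] rot [ 3.141 -0.007 -0.348] F [-0.1 -0.4 -0.8]
```

View pics/look6.png

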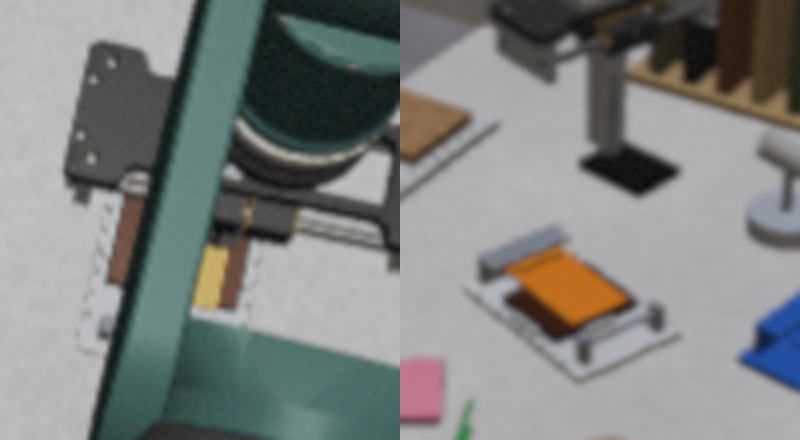

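servo_tool(rows=[[[-0.4,0.3,-0.2],0],[[-0.8,0.6,-0.4],0],[[-1,1,-0.4],0],[[-1,1,-0.4],0],[[-1,1,-0.4],0]])

```text
time: 9.12
tool_pos: [0.424, -0.1986, 0.2167]
ee_rot: [-3.141, 0.002, -0.352]
wrist_force: [0.7, -0.6, -0.4]
width: 0.0
```

servo_tool(rows=[[[-0.3,0.4,0],0],[[-0.6,0.8,0],0],[[-0.6,1,0],0],[[-0.6,1,0],0],[[-0.6,1,0],0]])

```text
time: 9.53
tool_pos: [0.3527, -0.2561, 0.2167]
ee_rot: [-3.14, 0.002, -0.349]
wrist_force: [0.2, 0.1, 0.1]
width: 0.0005
```

servo_tool(rows=[[[-0.2,0.4,0],0],[[-0.2,0.8,0],0],[[-0.2,1,0],0],[[-0.2,1,0],0],[[-0.2,1,0],0]])

```text
time: 9.95
tool_pos: [0.3108, -0.3254, 0.2172]
ee_rot: [-3.139, 0.001, -0.348]
wrist_force: [0.1, -0.2, -0.1]
width: 0.0002
```

```bash
python3 - <<'E'
from bench import robot
from h import *
C=(.5715,-.1645,-.345)
ims=[]
for n,x0,y0 in(("top",275,130),("side",235,128)):
    s=robot.snapshot(n);np.savez(f"pics/{n}7.npz",**s)
    cv2.imwrite(f"pics/{n}7.png",s["pixels"][:,:,::-1])
    im=cv2.resize(s["pixels"][y0:y0+80,x0:x0+80,::-1].copy(),None,fx=5,fy=5,interpolation=2)
    def dr(P,col):
        q=proj(s,H(*C,P));q=((q+.5-[x0,y0])*5).astype(int);cv2.polylines(im,[q.reshape(-1,1,2)],True,col,1)
    dr([[.066+a*.013,b*.042,.037] for a,b in((1,1),(1,-1),(-1,-1),(-1,1))],(255,0,0))
    for sl,c in((0,(255,255,255)),(.018,(0,255,0))):
        x=-.070+.095+sl; dr([[x,.025,.035],[x,-.025,.035]],c)
    ims.append(im)
cv2.imwrite("pics/ov7.png",np.hstack(ims))
E
python3 st.py
```

```text
t 10.05 holder xyz mm [-191.1 -239.   217.7] rot [-3.14e+00  1.00e-03 -3.46e-01] F [-1.2  0.3 -0.2]
```

View pics/ov7.png

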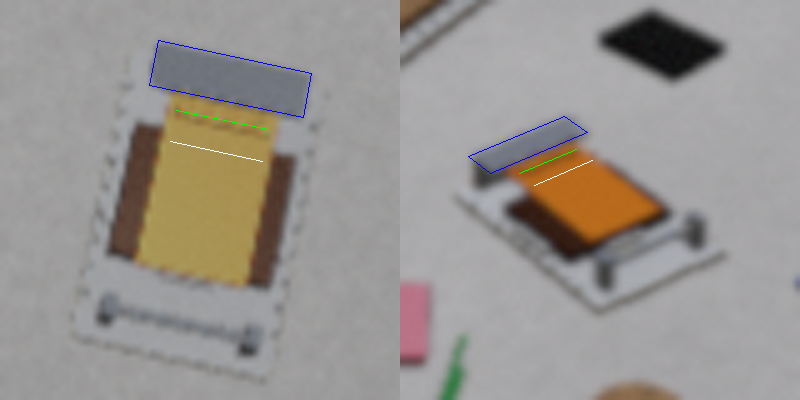

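View pics/top7.png

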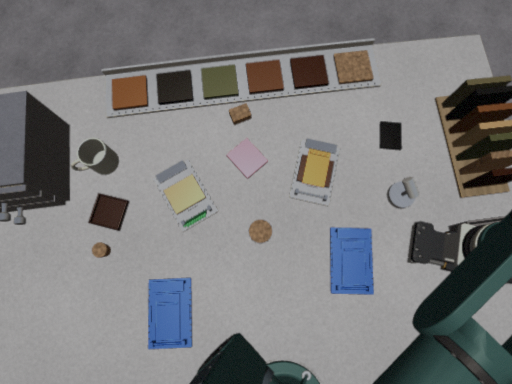

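The overlay shows the rib on the 18 mm line, at (222,118) in the top crop. The flap runs under the lip, the tile sits as before, and every bystander is at its starting pixel. The arm is clear, so I'm handing in.

```bash
python3 -c "
from bench import robot
print(robot.get_obs()['qvel'].round(3)); print(robot.close_job())"
```

```text
[ 0.003 -0.015  0.002 -0.004 -0.001 -0.004]
the job is handed in; nothing more can be done
None
```

I folded the orange flap down with the shut fingertips while it was still drawn in. Holding it down with about 4–7 N, I then pushed it outward until it stopped hard. The push force had risen to about 13 N by then. After that I lifted off, moved the hand clear and handed in at about 10 s of robot time.

In the last top and side views, the flap stays down by itself. Its rib lies on the line for the full 18 mm of slide, and its edge is under the steel lip. By eye, the dark sample, the green flap and sample, and the other things look where they were. The wrist force was back to noise level.

No check failed. The side camera disagreed with the top-view fit by about 1 pixel (roughly 2 mm), which is within the stated calibration. I could not read the flap's joint values directly; I judged them from the pictures and the finger position.

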